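# Lay the tall pipette jar down in its rack

## Robot

A 6-joint arm with a two-finger parallel gripper is mounted at the origin on the work surface. World frame = base frame: x ahead of the robot, y to its left, z up, the work surface at z = 0. Lengths are in mm, angles in degrees, forces in N, time in s.
With the tool pointing down it reaches from about 375 to 975 mm from the base axis. Payload 3.8 kg.
Tool frame: the origin (TCP) lies at the very end of the fingers, on their centre line; the grasp point (between the pads) lies 19 mm behind it; z points along the fingers, y is the line along which they close (so a half turn about z gives the same grasp; the last joint's range is limited). The gripper opens to 88 mm and grips with 3 to 60 N. Pads are 18 mm wide; open, the fingers measure 123 mm over their backs; the gripper's body (75 mm by 187 mm) begins 45 mm behind the grasp point.
Start: joints at [-75.052, 15.12, 91.902, -0, 72.978, -2.114], TCP at [198.052, -645.286, 238.706] pointing down, gripper open.
Joint ranges: [-150.88, 150.88], [-54.13, 125.18], [17.81, 147.31], [-75.09, 255.09], [0, 152.58], [-146.25, 146.25]. Speed limits (degrees/s): [147.25, 147.25, 180, 180, 180, 180].

## Interface

Orientations are given as [roll, pitch, yaw] about the fixed x, y, z axes, in that order (R = Rz(yaw) Ry(pitch) Rx(roll)).
In Python, from workcell import arm gives the robot as it stands.
- The arm moves only by the shell command python3 shift.py 'ROWS' [FORCE]. ROWS is a JSON list of rows, 1 to 5 of them, each written [opening, [dx, dy, dz], turn]: the opening from 0.0 (shut) to 1.0 (fully open), then dx, dy, dz in units of 100 mm, then a turn about the tool's z in degrees; each row is the pose to reach, as a shift and turn from the pose commanded when the command began, along the tool's axes at that moment; what a row does not reach only later rows make up. A row lasts 1/12 s, in which the tool goes at most 41.7 mm and 7.16 degrees, less where a joint would pass 70% of its speed; a pose out of reach is approached as far as the arm can. The fingers move at their own pace and stop on an object; FORCE is the grip in N (left out, the last holds). Time passes only in rows, so rows that do not move let the fingers close. It prints the time, the measured TCP pose, the force, the opening and the grip force at its end. Input that does not fit is refused with a message, and nothing moves.
- arm.observe(): the state, without advancing time (a new reading comes with each control period).
- arm.camera(name): name is "scene" or "top" or "wrist"; returns the picture (480x640x3 uint8, blue, green, red); there is no depth.
- arm.camera_params(name): a dict with "intrinsics" (3x3 intrinsics, pixels), "extrinsics" (4x4, takes a point from camera to world coordinates); the wrist camera has in their place "tool_from_camera" (4x4, takes a point from camera to tool coordinates, whose origin is the TCP and whose axes are the flange's). Camera axes: x right, y up, looking along -z (the intrinsics and any distortion apply to the point x, -y, -z); pixel columns grow to the right and rows downward; lengths in mm; the calibration is good to about 2 mm. A picture is of the moment at which its call begins: read the wrist's pose just before it. camera_params takes no time and is no camera call.
- arm.finish_job(): hands the job in; it is judged then, once.
The state is a dict: "time_s": time; "q": joint angles; "qvel": joint speeds; "tau": joint torques, N m; "tcp_pos": TCP position; "tool_rot": TCP orientation; "force": force on the tool from outside, world axes, zero at the start; "moment": the same for the moment, N m; "grip_width": opening from 0.0 (shut) to 1.0 (fully open); "finger_force": force on a finger pad.
Only numpy, scipy, OpenCV 4.12 (cv2) and the standard library are available. Lean on these libraries where they do the work, as an engineer would, in place of code of your own. Each camera call takes 0.05 s, during which the arm holds its last target. There are 200 camera calls.

## Task

The tall empty pipette jar stands upright at one end of its low lay-down rack. With the fingers only pushing and steadying it, tip it over the kerb so that it comes down gently on its side, foot still behind the kerb and its upper part in the padded saddle; do not let it fall freely, do not grip it or press hard on it, do not lift or carry it, and leave the other things on the bench alone. Finish clear of everything.

Things in the scene. Friction and masses are not known exactly. Their poses are not given: they have to be found in the camera images.
- jar: Loose tall white open jar, 220 mm high, round tube 72 mm outside, wall 4 mm (bore 64, bottom 16 mm up), on a square foot 90 x 90 x 10 mm. 0.22-0.45 kg, centre of mass 66 mm up: tipped past about 34 deg it falls unless held back. Origin: centre of underside; z to the mouth; x to kerb and saddle, the way to tip. Starts upright, foot 2-8 mm short of the kerb; ends about 80 deg from upright.
- jar_mouth (a point): Centre of the jar's mouth, on its axis at the rim, 220 mm above the underside.
- jar_toe (a point): Middle of the foot's front lower edge (45 mm along the jar's x from its origin), over which the jar tips.
- rack: Fixed rack: base plate 310 x 130 x 5 mm on the bench. Origin: centre of underside; x from standing jar (foot centre about x -95 mm, on the plate) to saddle, z up. Kerb (stop): steel bar across, x -45 to -37, top 11 mm above the bench. Saddle: block x 105 to 135, 114 mm wide, flat rubber pad 41 mm above the bench, pads sloping up at both sides to 60 mm.
- reagent_bottle: Bystander: amber glass bottle with a black cap, 60 mm diameter, 140 mm high; origin at the centre of its underside, z up.
- beaker: Bystander: white open beaker, 64 mm diameter, 85 mm high; origin at the centre of its underside, z up.
- sample_jar: Bystander: small squat white jar with a black lid, 56 mm diameter, 60 mm high; origin at the centre of its underside, z up.

How it is judged (in metres and radians):
At the end, for the whole second after the job is handed in: The jar rests on its side on the rack, 72 to 87 degrees from upright; mouth 135 to 200 mm along rack x, within 25 mm of its centre line, 60 to 115 mm above the bench; foot front edge behind the kerb (rack x -95 to -35 mm), under 20 mm above the bench (angle between jar's own z axis and vertical between 1.25 and 1.52 rad and x of jar_mouth in the frame of rack between 0.135 and 0.2 m and y of jar_mouth in the frame of rack between -0.025 and 0.025 m and z of jar_mouth in the frame of rack between 0.06 and 0.115 m and x of jar_toe in the frame of rack between -0.095 and -0.035 m and z of jar_toe in the frame of rack below 0.02 m and contact force between jar and rack above 0.5 N and linear speed of jar below 0.02 m/s and angular speed of jar below 0.1 rad/s); the robot touches nothing.
It fails at once if the jar falls: it turns faster than 4 rad/s (the mouth moving at about 0.9 m/s) (angular speed of jar above 4 rad/s).
It fails at once if the jar is lifted or carried: its foot's front edge rises more than 35 mm above the bench (height (world z) of jar_toe above 0.035 m).
It fails at once if the jar is dragged: its foot's front edge moves more than 60 mm (distance of jar_toe from where it was at the start of the episode above 0.06 m).
It fails at once if the jar is gripped or pressed hard: over 28 N between fingers and jar (contact force between the fingers and jar above 28 N).
It fails at once if another thing on the bench is disturbed: moved more than 20 mm or tipped (distance of any of reagent_bottle, beaker, sample_jar from where it was at the start of the episode above 0.02 m or angle between any of reagent_bottle, beaker, sample_jar's own z axis and vertical above 0.4 rad).
It also fails if it takes over 54 s, if anything falls off the work surface, if the arm or the gripper's body presses on something with over 40 N, if the wrist force passes 120 N, or if a joint passes its speed limit or range.

## Working session

There is one attempt and no reset: what is moved stays moved. The work goes in short steps, Python scripts to look and compute and a shell command to move; the robot and the scene stay as the last step left them, time stands still between calls to the robot, and variables do not carry over. Pictures are saved under pics/ and viewed, at most 11 in all, crops included, and the job is handed in when it is done.

```bash
ls; mkdir -p pics
python3 - <<'E'
from workcell import arm
import cv2,numpy as np
for n in("scene","top"):
    cv2.imwrite(f"pics/{n}0.png",arm.camera(n)); p=arm.camera_params(n); print(n,np.round(np.array(p["intrinsics"]),1).tolist(),np.round(np.array(p["extrinsics"]),3).tolist(),[k for k in p])
s=arm.observe();print(s)
E
```

```text
pics
shift.py
workcell.py
scene [[447.3, 0.0, 322.0], [0.0, 447.3, 238.8], [0.0, 0.0, 1.0]] [[0.808, -0.374, 0.455, 1128.373], [0.588, 0.486, -0.646, -771.74], [0.02, 0.79, 0.613, 881.039], [0.0, 0.0, 0.0, 1.0]] ['intrinsics', 'extrinsics']
top [[515.7, 0.0, 316.2], [0.0, 515.7, 242.3], [0.0, 0.0, 1.0]] [[-0.016, 0.989, -0.15, 431.662], [-1.0, -0.019, -0.013, -10.872], [-0.015, 0.149, 0.989, 1347.839], [0.0, 0.0, 0.0, 1.0]] ['intrinsics', 'extrinsics']
{'time_s': 0.1, 'q': array([-7.50496768e+01,  1.51642572e+01,  9.19716556e+01, -2.58939673e-05,
        7.29786883e+01, -2.11557973e+00]), 'qvel': array([ 0.02458085, -0.08568406, -0.12341948, -0.07862565,  0.02086439,
       -0.02699739]), 'tau': array([ 2.33755372e-04, -5.03621650e+01, -3.58070326e+01,  7.31314905e-02,
        2.32883758e-02, -5.73308125e-05]), 'tcp_pos': array([ 197.91200366, -644.6695752 ,  237.53611804]), 'tool_rot': array([-1.79885476e+02, -4.20582251e-03,  1.70659063e+01]), 'force': array([-0.10168916, -0.27776304,  0.18075242]), 'moment': array([0.00700868, 0.01172795, 0.01114221]), 'finger_force': 0.0, 'grip_width': 0.998336689296631}
```

View pics/scene0.png

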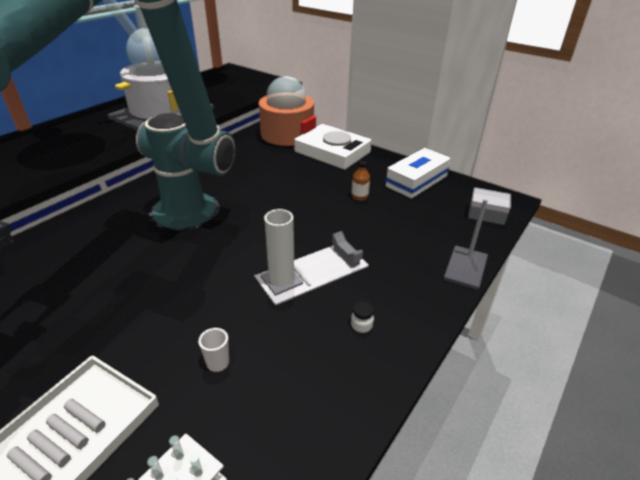

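View pics/top0.png

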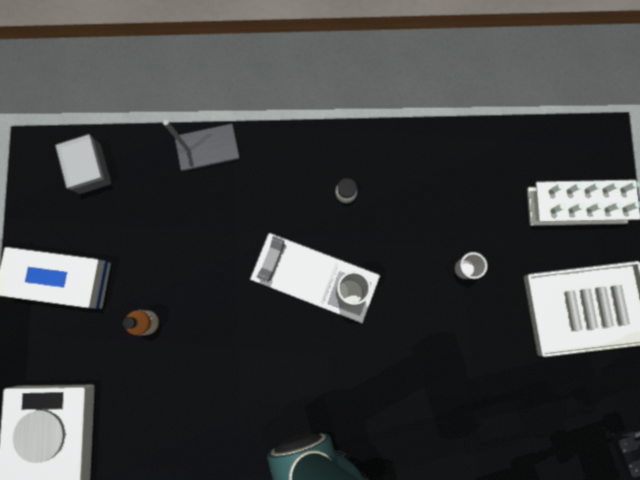

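The scene view shows the jar upright with its mouth near (280,217) and the saddle at (347,250). In the top view the mouth is at (352,288), the saddle at (271,258), and the bottle, sample jar and beaker are at (140,322), (346,190) and (472,265). Next I'll enlarge the rack.

Run:
```python
import cv2
a=cv2.imread("pics/top0.png")[225:330,240:390];cv2.imwrite("pics/topc.png",cv2.resize(a,None,fx=5,fy=5,interpolation=cv2.INTER_CUBIC))
```

```text
(no output)
```

View pics/topc.png

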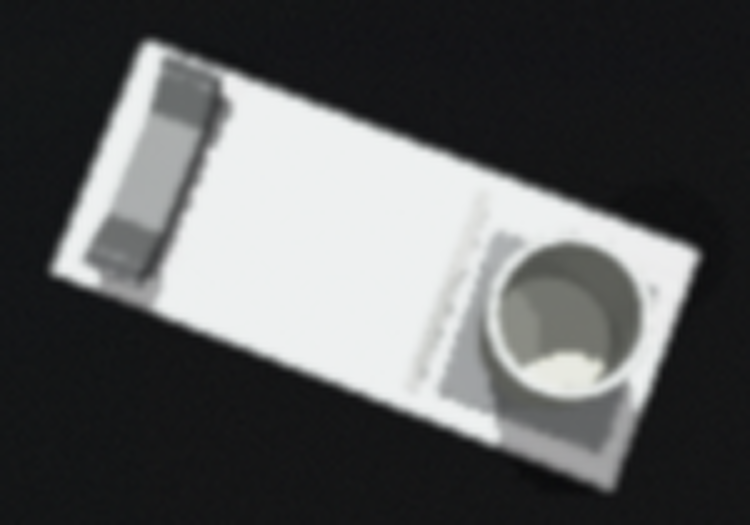

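In the crop, the rack corners are at (147,40), (50,271), (612,491) and (700,250). The mouth ring is centred at (565,320), and the foot corners are at (505,233), (442,395) and (605,450).

```bash
cat > h.py <<'E'
import numpy as np
from workcell import arm
def ray(n,uv,z):
    p=arm.camera_params(n);K=np.array(p["intrinsics"]);E=np.array(p["extrinsics"])
    d=np.linalg.solve(K,[uv[0],uv[1],1]);d=E[:3,:3]@[d[0],-d[1],-d[2]];o=E[:3,3]
    return o+d*(z-o[2])/d[2]
E
python3 - <<'E'
from h import *
T=lambda u,v,z:ray("top",(240+u/5-.4,225+v/5-.4),z)
c=[T(*p,5) for p in((147,40),(50,271),(612,491),(700,250))]
print(np.round(c,1)); print([round(np.linalg.norm(c[i]-c[i-1]),1) for i in range(4)])
o=np.mean(c,0);x=(c[0]+c[1]-c[2]-c[3]);x/=np.linalg.norm(x);y=np.array([-x[1],x[0],0])
print("o",o,"yaw",np.degrees(np.arctan2(x[1],x[0])))
for n,p in dict(mouth=(565,320,220),f1=(505,233,15),f2=(442,395,15),f3=(605,450,15),sadl=(160,165,41)).items():
    w=T(*p);print(n,np.round(w,1),"rack",np.round([(w-o)@x,(w-o)@y],1))
for n,uv,z in(("bottle",(126,322),140),("bottlescene",(362,169),140),("beaker",(472,263),85),("sample",(347,188),60)):
    w=ray("scene" if "scene" in n else "top",uv,z);print(n,np.round(w,1),"rack",np.round([(w-o)@x,(w-o)@y],1))
w=ray("scene",(279.5,218),225);print("mouth scene",w,(w-o)@x,(w-o)@y)
E
```

```text
[[ 663.1  130.7    5. ]
 [ 541.7  181.8    5. ]
 [ 423.4 -107.9    5. ]
 [ 546.6 -157.4    5. ]]
[np.float64(310.7), np.float64(131.7), np.float64(312.9), np.float64(132.8)]
o [543.69163302  11.81268502   5.        ] yaw 67.89158219573697
mouth [498.7 -74.1 220. ] rack [-96.5   9.4]
f1 [556.4 -55.8  15. ] rack [-57.8 -37.2]
f2 [473.6 -21.5  15. ] rack [-57.2  52.4]
f3 [ 444.2 -104.2   15. ] rack [-144.9   48.5]
sadl [591.9 120.5  41. ] rack [118.8  -3.8]
bottle [435.1 450.4 140. ] rack [365.5 265.7]
bottlescene [458.8 404.2 140. ] rack [331.6 226.3]
beaker [ 564.2 -375.6   85. ] rack [-351.2 -164.8]
sample [765.8 -75.7  60. ] rack [   2.5 -238.7]
mouth scene [505.40875419 -76.68924554 225.        ] -96.40283873583385 2.1594463695533057
```
Mouth y ~ 6±3; foot y center ~ (−37+52)/2=7.6. Jar offset y ~7 in the rack? Foot front at about -58?? Should be -45-(2..8) = -47..-53. Shading... whatever. Foot x -144.9 back edge → hm back -145, front -57.5; width 87. OK probably -53..; standing slightly. Jar yaw: f1->f2 in rack (0.6,89.6) → yaw ~0.

Units first: shifts go in units of 100 mm. So 120 mm is 1.2, -75 mm is -0.75.

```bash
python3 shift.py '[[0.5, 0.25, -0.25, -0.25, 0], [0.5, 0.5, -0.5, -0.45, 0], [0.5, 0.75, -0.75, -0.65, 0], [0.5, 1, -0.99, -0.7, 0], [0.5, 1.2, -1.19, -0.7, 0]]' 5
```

```text
refused: ROWS must be rows with the three-number parts in brackets of their own. Nothing was moved.
```

The call was refused and nothing moved: it wants rows with the three-number parts in brackets of their own. Same move again in that form.

```bash
python3 shift.py '[[0.5, [0.25, -0.25, -0.25], 0], [0.5, [0.5, -0.5, -0.45], 0], [0.5, [0.75, -0.75, -0.65], 0], [0.5, [1, -0.99, -0.7], 0], [0.5, [1.2, -1.19, -0.7], 0]]' 5
python3 shift.py '[[0.5, [0.27, -0.27, 0], 0], [0.5, [0.54, -0.54, 0], 0], [0.5, [0.81, -0.8, 0], 0], [0.5, [1.08, -1.06, 0], 0], [0.5, [1.25, -1.23, 0], 0]]'
python3 shift.py '[[0.5, [0.27, -0.27, 0], 0], [0.5, [0.54, -0.54, 0], 0], [0.5, [0.81, -0.8, 0], 0], [0.5, [1.08, -1.06, 0], 0], [0.5, [1.2, -1.18, 0], 0]]'
python3 shift.py '[[0.5, [0.25, -0.25, 0], 7], [0.5, [0.5, -0.5, 0], 14], [0.5, [0.7, -0.7, 0], 21], [0.5, [0.7, -0.7, 0], 28], [0.5, [0.7, -0.7, 0], 34]]'
python3 shift.py '[[0.5, [0, 0, 0], 2], [0.5, [0, 0, 0], 5], [0.5, [0, 0, 0], 5]]'
```

```text
time_s: 0.52
tcp_pos: [279.2, -495.3, 311.2]
tool_rot: [179.8, -0.1, 17.1]
force: [0.5, -1.2, -0.3]
grip_width: 0.646
finger_force: 0.0
time_s: 0.93
tcp_pos: [362.1, -339.0, 308.4]
tool_rot: [-179.9, -0.0, 17.1]
force: [0.7, -1.1, -0.3]
grip_width: 0.499
finger_force: 0.0
time_s: 1.35
tcp_pos: [442.4, -190.5, 308.4]
tool_rot: [-179.9, -0.1, 17.2]
force: [0.7, -0.6, -0.3]
grip_width: 0.503
finger_force: 0.0
time_s: 1.77
tcp_pos: [488.1, -104.6, 308.1]
tool_rot: [-180.0, 0.1, -17.1]
force: [0.2, 1.0, 0.0]
grip_width: 0.497
finger_force: 0.0
time_s: 2.02
tcp_pos: [487.5, -106.3, 308.2]
tool_rot: [180.0, 0.1, -22.0]
force: [-1.0, 0.2, -0.6]
grip_width: 0.498
finger_force: 0.0
```

Run:
```python
from workcell import arm
import cv2,numpy as np
s=arm.observe();w=arm.camera("wrist");p=arm.camera_params("wrist")
np.savez("w.npz",pos=s["tcp_pos"],rot=s["tool_rot"])
print(s["tcp_pos"],s["tool_rot"]);print(np.round(p["intrinsics"],1).tolist(),np.round(p["tool_from_camera"],3).tolist())
cv2.imwrite("pics/w1.png",w)
```

```text
[ 487.45887723 -106.28463817  308.15197028] [ 1.79992182e+02  5.87529681e-02 -2.19862597e+01]
[[358.7, 0.0, 325.3], [0.0, 358.7, 242.3], [0.0, 0.0, 1.0]] [[0.0, 0.949, 0.315, 81.635], [1.0, 0.0, -0.001, 0.151], [-0.001, 0.315, -0.949, -145.677], [0.0, 0.0, 0.0, 1.0]]
```

View pics/w1.png

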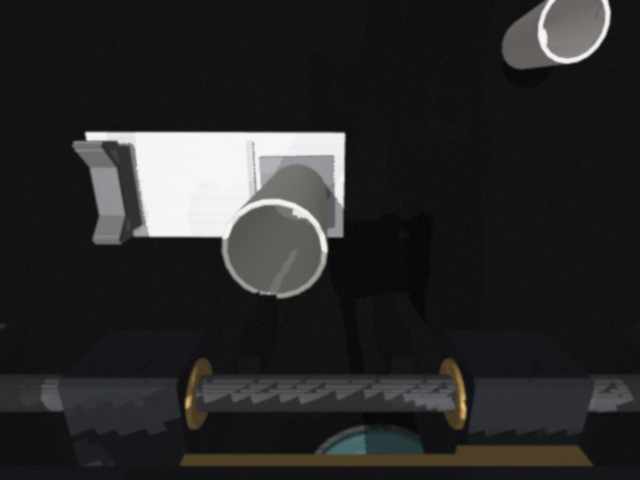

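The wrist view shows the mouth ring centred at (275,248), spanning columns 222–328 and rows 199–298. The rack's edges run level in the picture, and kerb line is at column 250, rows 141–195.

Run:
```python
import numpy as np
from scipy.spatial.transform import Rotation as R
from h import arm
d=np.load("w.npz");p=arm.camera_params("wrist");K=np.array(p["intrinsics"]);T=np.array(p["tool_from_camera"])
Rt=R.from_euler("xyz",d["rot"],degrees=True).as_matrix()
o=np.array([543.7,11.8,0]);a=np.radians(67.9);x=np.array([np.cos(a),np.sin(a),0]);y=np.array([-x[1],x[0],0])
def f(u,v,z):
    c=np.linalg.solve(K,[u,v,1]);c=Rt@T[:3,:3]@[c[0],-c[1],-c[2]];q=d["pos"]+Rt@T[:3,3]
    return q+c*(z-q[2])/c[2]
for n,q in dict(m=(275,248.5,225),l=(222,248.5,225),r=(328,248.5,225),t=(275,199,225),b=(275,298,225),rk1=(86,132,5),rk2=(345,132,5),rk3=(345,237,5),foot_tr=(334,155,15),foot_tl=(260,157,15),kerb=(250,170,11)).items():
    w=f(*q);print(n,np.round(w,1),"tool",np.round(Rt.T@(w-d["pos"]),1),"rack",np.round([(w-o)@x,(w-o)@y],1))
w=d["pos"];print((w-o)@x,(w-o)@y)
```

```text
m [501.1 -75.5 225. ] tool [  1.3 -33.6  83.1] rack [-96.9   6.6]
l [514.5 -42.3 225. ] tool [  1.3 -69.5  83.1] rack [-61.1   6.7]
r [ 487.7 -108.8  225. ] tool [ 1.2  2.2 83.2] rack [-132.8    6.5]
t [532.  -89.6 225. ] tool [ 35.2 -32.1  83.1] rack [-98.4 -27.3]
b [467.3 -60.1 225. ] tool [-35.9 -35.3  83.2] rack [-95.4  43.8]
rk1 [660.4 131.7   5. ] tool [  71.6 -285.5  303. ] rack [155. -63.]
rk2 [ 544.6 -155.4    5. ] tool [ 71.7  24.1 303.1] rack [-154.6  -63.7]
rk3 [ 421.6 -108.2    5. ] tool [-60.1  26.4 303.2] rack [-157.1   68. ]
foot_tr [ 525.4 -133.4   15. ] tool [ 45.7  10.9 293.1] rack [-141.4  -37.7]
foot_tl [556.3 -50.6  15. ] tool [ 43.3 -77.5 293.1] rack [-53.1 -35.2]
kerb [546.8 -31.9  11. ] tool [ 27.5 -91.2 297.1] rack [-39.3 -19.3]
-130.56807309869345 7.682704493195004
```

All the views agree, and the back wall lies between the fingers. I'll go down so the wall is about 12 mm deep between them, then push.

```bash
python3 shift.py '[[0.4, [0.01, 0, 0.3], 0], [0.4, [0.01, 0, 0.6], 0], [0.4, [0.01, 0, 0.75], 0], [0.4, [0.01, 0, 0.86], 0], [0.4, [0.01, 0, 0.95], 0]]'
python3 shift.py '[[0.35, [0, -0.03, 0], 0], [0.3, [0, -0.06, 0], 0], [0.3, [0, -0.09, 0], 0], [0.3, [0, -0.12, 0], 0], [0.3, [0, -0.14, 0], 0]]'
python3 - <<'E'
from workcell import arm
import cv2
a=arm.camera("scene")[170:320,200:400];cv2.imwrite("pics/s1.png",cv2.resize(a,None,fx=3,fy=3,interpolation=cv2.INTER_CUBIC))
E
```

```text
time_s: 2.48
tcp_pos: [488.1, -106.9, 212.3]
tool_rot: [180.0, 0.1, -21.9]
force: [-0.4, -0.2, 0.6]
grip_width: 0.407
finger_force: 0.0
time_s: 2.9
tcp_pos: [494.9, -93.8, 215.1]
tool_rot: [-180.0, -0.1, -21.9]
force: [-0.3, -0.7, 0.1]
grip_width: 0.297
finger_force: 0.4
```

View pics/s1.png

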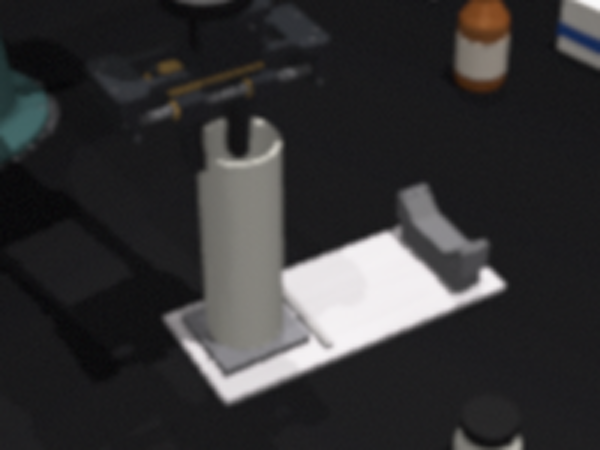

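The inner finger is in the bore at crop (238,130), with the jar still upright. Pushing now.

```bash
python3 shift.py '[[0.3, [0, -0.04, -0.01], 0], [0.3, [0, -0.09, -0.02], 0], [0.3, [0, -0.14, -0.04], 0], [0.3, [0, -0.19, -0.06], 0], [0.3, [0, -0.24, -0.08], 0]]'
python3 shift.py '[[0.3, [0, -0.05, -0.01], 0], [0.3, [0, -0.1, -0.02], 0], [0.3, [0, -0.15, -0.03], 0], [0.3, [0, -0.2, -0.04], 0], [0.3, [0, -0.25, -0.05], 0]]'
python3 shift.py '[[0.3, [0, -0.05, 0], 0], [0.3, [0, -0.1, -0.01], 0], [0.3, [0, -0.15, -0.01], 0], [0.3, [0, -0.2, -0.01], 0], [0.3, [0, -0.23, -0.01], 0]]'
python3 - <<'E'
from workcell import arm
import cv2
a=arm.camera("scene")[150:320,200:400];cv2.imwrite("pics/s2.png",cv2.resize(a,None,fx=3,fy=3,interpolation=cv2.INTER_CUBIC))
E
```

```text
time_s: 3.37
tcp_pos: [503.0, -71.1, 221.8]
tool_rot: [-180.0, 0.0, -21.9]
force: [-1.3, 0.9, -0.2]
grip_width: 0.302
finger_force: 0.2
time_s: 3.78
tcp_pos: [512.3, -48.0, 226.7]
tool_rot: [180.0, 0.0, -21.9]
force: [-0.8, -0.2, 0.4]
grip_width: 0.3
finger_force: 0.1
time_s: 4.2
tcp_pos: [521.1, -26.6, 227.7]
tool_rot: [-180.0, -0.0, -21.9]
force: [-0.2, -0.4, -0.3]
grip_width: 0.299
finger_force: 0.2
```

View pics/s2.png

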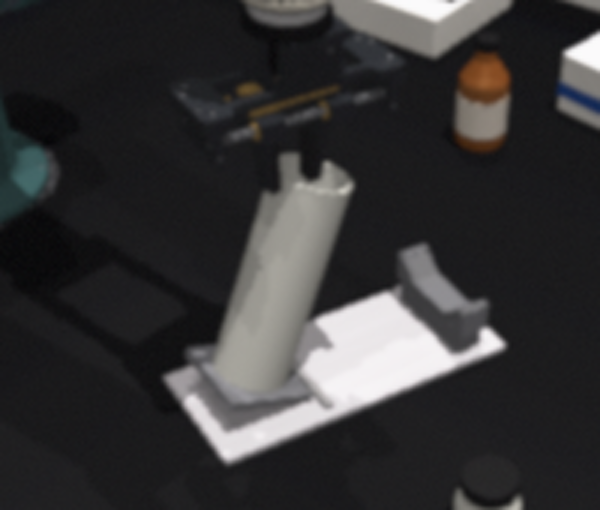

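The jar is tipping about its toe, roughly 20° so far, with its back wall between the fingers. I'll take it through the balance point.

Scaled: -20 mm is -0.2, -10 mm is -0.1.

```bash
python3 shift.py '[[0.3, [0, -0.05, 0], 0], [0.3, [0, -0.1, 0], 0], [0.3, [0, -0.15, 0.01], 0], [0.3, [0, -0.2, 0.01], 0], [0.3, [0, -0.25, 0.01], 0]]'
python3 shift.py '[[0.3, [0, -0.04, 0.01], 0], [0.3, [0, -0.08, 0.01], 0], [0.3, [0, -0.12, 0.02], 0], [0.3, [0, -0.16, 0.02], 0], [0.3, [0, -0.2, 0.03], 0]]'
python3 shift.py '[[0.3, [0, -0.03, 0.01], 0], [0.3, [0, -0.06, 0.01], 0], [0.3, [0, -0.09, 0.01], 0], [0.3, [0, -0.11, 0.02], 0], [0.3, [0, -0.12, 0.02], 0]]'
python3 - <<'E'
from workcell import arm
import cv2
a=arm.camera("scene")[150:320,200:400];cv2.imwrite("pics/s3.png",cv2.resize(a,None,fx=3,fy=3,interpolation=cv2.INTER_CUBIC))
E
```

```text
time_s: 4.67
tcp_pos: [530.2, -3.5, 226.5]
tool_rot: [180.0, 0.0, -21.9]
force: [0.2, -0.8, 0.1]
grip_width: 0.3
finger_force: 0.1
time_s: 5.08
tcp_pos: [537.8, 14.9, 223.8]
tool_rot: [-180.0, -0.0, -21.9]
force: [-0.3, 0.0, -0.1]
grip_width: 0.297
finger_force: 0.0
time_s: 5.5
tcp_pos: [542.1, 26.0, 221.6]
tool_rot: [180.0, 0.0, -21.9]
force: [0.4, 0.6, -0.7]
grip_width: 0.301
finger_force: 0.0
```

View pics/s3.png

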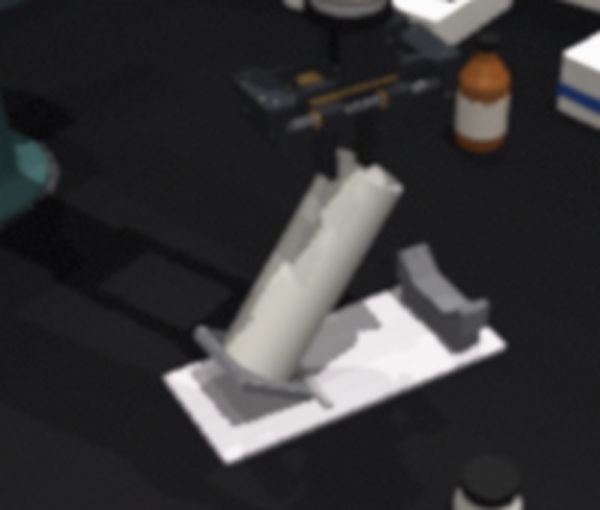

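It's now at about 35–40°, with the back rim between the fingers. From here the inner finger holds it back, so I'll lower it in stages and open the fingers as it goes.

Scaled: -6 mm is -0.06, 5 mm is 0.05.

```bash
python3 shift.py '[[0.32, [0, -0.03, 0.02], 0], [0.34, [0, -0.06, 0.05], 0], [0.36, [0, -0.09, 0.07], 0], [0.38, [0, -0.13, 0.1], 0], [0.4, [0, -0.17, 0.13], 0]]'
python3 shift.py '[[0.44, [0, -0.04, 0.03], 0], [0.48, [0, -0.08, 0.06], 0], [0.52, [0, -0.12, 0.09], 0], [0.54, [0, -0.16, 0.12], 0], [0.56, [0, -0.19, 0.15], 0]]'
python3 - <<'E'
from workcell import arm
import cv2
a=arm.camera("scene")[150:320,200:400];cv2.imwrite("pics/s4.png",cv2.resize(a,None,fx=3,fy=3,interpolation=cv2.INTER_CUBIC))
E
```

```text
time_s: 5.97
tcp_pos: [548.5, 41.9, 208.4]
tool_rot: [-180.0, 0.0, -21.9]
force: [-0.4, 0.2, 0.6]
grip_width: 0.4
finger_force: 0.1
time_s: 6.38
tcp_pos: [555.7, 59.6, 193.3]
tool_rot: [-180.0, 0.0, -21.9]
force: [0.6, 0.6, 1.3]
grip_width: 0.558
finger_force: 0.3
```

View pics/s4.png

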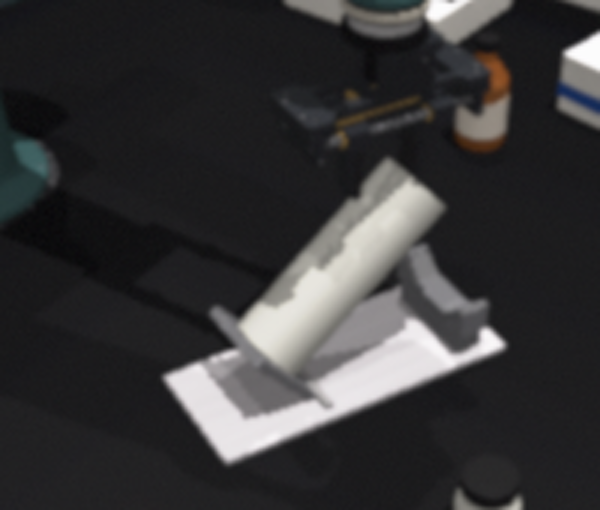

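Jar at about 50° and under control, with the toe at the kerb. I'll keep lowering it.

Scaled: 12 mm is 0.12, 9 mm is 0.09.

```bash
python3 shift.py '[[0.6, [0, -0.03, 0.03], 0], [0.63, [0, -0.06, 0.06], 0], [0.66, [0, -0.08, 0.09], 0], [0.7, [0, -0.11, 0.12], 0], [0.74, [0, -0.13, 0.16], 0]]'
python3 shift.py '[[0.77, [0, -0.03, 0.03], 0], [0.8, [0, -0.06, 0.06], 0], [0.83, [0, -0.08, 0.09], 0], [0.86, [0, -0.11, 0.12], 0], [0.9, [0, -0.13, 0.16], 0]]'
python3 - <<'E'
from workcell import arm
import cv2
a=arm.camera("scene")[150:320,200:400];cv2.imwrite("pics/s5.png",cv2.resize(a,None,fx=3,fy=3,interpolation=cv2.INTER_CUBIC))
E
```

```text
time_s: 6.85
tcp_pos: [560.7, 71.4, 177.6]
tool_rot: [-180.0, -0.0, -21.9]
force: [0.4, 1.3, -0.1]
grip_width: 0.736
finger_force: 0.4
time_s: 7.27
tcp_pos: [565.5, 83.6, 161.6]
tool_rot: [-180.0, -0.0, -21.9]
force: [0.4, 1.5, -0.1]
grip_width: 0.897
finger_force: 0.6
```

View pics/s5.png

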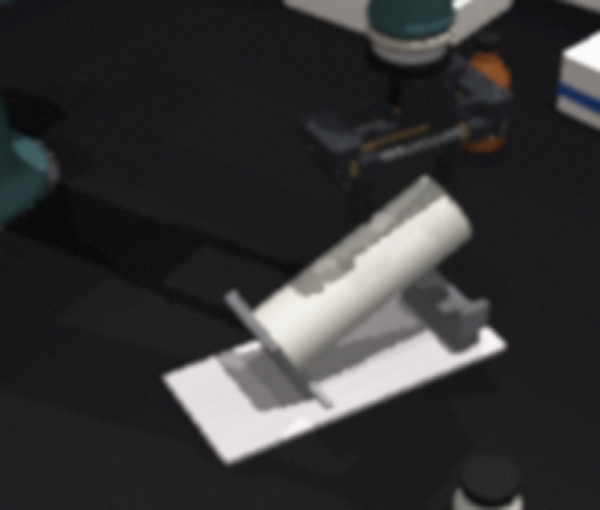

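About 65°, with forces under 2 N. Now the last stretch onto the saddle.

Scaled: -14 mm is -0.14, -8 mm is -0.08.

```bash
python3 shift.py '[[0.93, [0, -0.02, 0.04], 0], [0.97, [0, -0.05, 0.08], 0], [1, [0, -0.08, 0.12], 0], [1, [0, -0.11, 0.16], 0], [1, [0, -0.14, 0.2], 0]]'
python3 shift.py '[[1, [0, -0.03, 0.04], 0], [1, [0, -0.05, 0.08], 0], [1, [0, -0.08, 0.12], 0], [1, [0, -0.1, 0.15], 0], [1, [0, -0.12, 0.18], 0]]'
python3 shift.py '[[1, [0, -0.02, 0.03], 0], [1, [0, -0.04, 0.05], 0], [1, [0, -0.06, 0.07], 0], [1, [0, -0.08, 0.08], 0], [1, [0, -0.1, 0.09], 0]]'
python3 - <<'E'
from workcell import arm
import cv2
a=arm.camera("scene")[150:320,200:400];cv2.imwrite("pics/s6.png",cv2.resize(a,None,fx=3,fy=3,interpolation=cv2.INTER_CUBIC))
E
```

```text
time_s: 7.73
tcp_pos: [570.5, 96.5, 141.2]
tool_rot: [180.0, 0.0, -21.9]
force: [0.5, 1.5, -0.1]
grip_width: 0.999
finger_force: 0.3
time_s: 8.15
tcp_pos: [575.0, 107.5, 123.3]
tool_rot: [180.0, 0.0, -21.9]
force: [0.8, 0.2, 0.4]
grip_width: 1.004
finger_force: 0.4
time_s: 8.57
tcp_pos: [578.7, 116.6, 114.6]
tool_rot: [180.0, 0.0, -21.9]
force: [0.1, -0.1, -0.7]
grip_width: 1.001
finger_force: 0.0
```

View pics/s6.png

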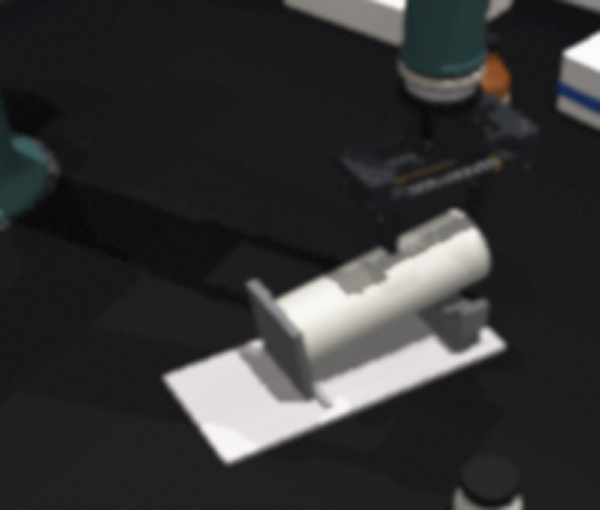

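The jar is down on the saddle with no force on the fingers. I'll back off forward and then go up.

```bash
python3 shift.py '[[1, [0, -0.03, 0], 0], [1, [0, -0.06, 0], 0], [1, [0, -0.08, -0.03], 0], [1, [0, -0.09, -0.08], 0], [1, [0, -0.09, -0.15], 0]]'
python3 shift.py '[[1, [0, 0, -0.15], 0], [1, [0, 0, -0.4], 0], [1, [0, 0, -0.7], 0], [1, [0, 0, -1], 0], [1, [0, 0, -1.2], 0]]'
python3 shift.py '[[1, [-0.25, 0, -0.15], 0], [1, [-0.5, 0, -0.3], 0], [1, [-0.8, 0, -0.4], 0], [1, [-1.1, 0, -0.4], 0], [1, [-1.3, 0, -0.4], 0]]'
python3 shift.py '[[1, [-0.1, 0, 0], 0], [1, [-0.15, 0, 0], 0], [1, [-0.15, 0, 0], 0], [1, [-0.15, 0, 0], 0], [1, [-0.15, 0, 0], 0]]'
python3 - <<'E'
from workcell import arm
import cv2,numpy as np
a=arm.camera("scene")[120:345,130:430];b=arm.camera("top")[170:345,100:500]
a=cv2.resize(a,(400,300));b=cv2.resize(b,(400,175*1));b=cv2.copyMakeBorder(b,0,125,0,0,0)
cv2.imwrite("pics/f.png",cv2.resize(np.hstack([a,b]),None,fx=1,fy=1))
E
```

```text
time_s: 9.03
tcp_pos: [581.9, 125.2, 129.9]
tool_rot: [180.0, 0.0, -21.9]
force: [0.3, -0.7, 0.4]
grip_width: 0.995
finger_force: 0.0
time_s: 9.45
tcp_pos: [583.2, 125.1, 254.1]
tool_rot: [-179.9, -0.2, -21.9]
force: [0.0, -0.4, 1.2]
grip_width: 0.997
finger_force: 0.0
time_s: 9.87
tcp_pos: [460.1, 174.2, 292.0]
tool_rot: [-179.9, -0.1, -21.9]
force: [0.5, 0.1, -0.4]
grip_width: 1.0
finger_force: 0.0
time_s: 10.28
tcp_pos: [448.4, 178.8, 289.7]
tool_rot: [180.0, -0.0, -22.0]
force: [0.3, 0.9, -0.3]
grip_width: 0.996
finger_force: 0.0
```

View pics/f.png

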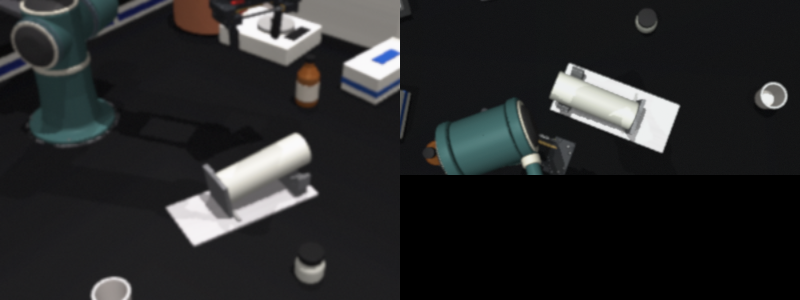

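The final view shows the jar lying in the saddle on the centre line, with its foot behind the kerb. The other items are where they were, and the arm is clear.

```bash
python3 -c "
from workcell import arm
print(arm.finish_job())"
```

```text
the job is handed in; nothing more can be done
None
```

I tipped the jar over the kerb and lowered it onto its side in the saddle, its foot behind the kerb and the arm clear; the job was handed in at about 10.4 s (hand-in returned no verdict), with no measured force above 2 N and the other items left alone.

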